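# Clamp the coconut scraper under the sprung hold-down

## Robot

A 6-joint arm with a two-finger parallel gripper is mounted at the origin on the work surface. World frame = base frame: x ahead of the robot, y to its left, z up, the work surface at z = 0. Lengths are in m, angles in rad, forces in N, time in s.
With the tool pointing down it reaches from about 0.35 to 0.775 m from the base axis. Payload 5.5 kg.
Tool frame: the origin (TCP) lies between the finger pads; the fingertips stand 22 mm ahead of it and the grasp point (between the pads) lies 3 mm ahead of it; z points along the fingers, y is the line along which they close (so a half turn about z gives the same grasp; the last joint's range is limited). The gripper opens to 85 mm and grips with 20 to 120 N. Pads are 22 mm wide; open, the fingers measure 114 mm over their backs; the gripper's body (76 mm by 85 mm) begins 54 mm behind the grasp point. The pads swing forward as they close: fully open they stand 13 mm farther back than shut.
Start: joints at [-1.279, 0.313, 0.046, 1.304, 0, 1.431], TCP at [0.241, -0.522, 0.253] pointing down, gripper open.
Joint ranges: [-2.76, 2.76], [-0.86, 1.69], [-1.03, 1.26], [-2.2, 2.34], [-1.47, 1.5], [-3.14, 3.14]. Speed limits (rad/s): [2.57, 2.57, 3.14, 3.14, 3.14, 3.14].

## Interface

Orientations are given as a unit quaternion [w, x, y, z].
In Python, from workcell import env gives the robot as it stands.
- The arm moves only by the tool tcp_steps, called after ">>>" by a JSON object that holds its "method" and its "body". Schema: {"type":"object","properties":{"steps":{"type":"array","items":{"type":"array","items":{"type":"array","items":{"type":"number"},"minItems":6,"maxItems":6},"minItems":1,"maxItems":8},"minItems":1,"maxItems":1},"jaw":{"type":"number"},"force":{"type":"number"},"only":{"type":"string"},"quiet":{"type":"boolean"},"lines":{"type":"string"}},"required":["steps"],"additionalProperties":false}. steps is a list that holds a single list of rows (three levels of brackets), with 1 to 8 rows, each of 6 numbers: dx, dy, dz in units of 5 mm, then a rotation vector rx, ry, rz in units of 0.1 rad; each row is the pose to reach, as a shift and turn from the pose commanded when the call began, along the tool's axes at that moment; what a row does not reach only later rows make up. A row lasts 1/8 s, in which the tool goes at most 0.0625 m and 0.188 rad, less where a joint would pass 70% of its speed; a pose out of reach is approached as far as the arm can. jaw is the finger opening in m, set as the call begins (left out keeps the last). The fingers move at their own pace and stop on an object; force is the grip in N (left out, the last holds). Time passes only in rows, so rows that do not move let the fingers close. The tool returns the time, the measured TCP pose, the force, the opening and the grip force at its end. only (a regular expression) keeps the lines of the reply that match it, lines (a string "A,B") keeps lines A to B, and quiet returns only ok. Input that does not fit is refused with a message, and nothing moves.
- env.get_state(): the state, without advancing time (a new reading comes with each control period).
- env.read_camera(name): name is "side" or "top"; returns a dict with "image" (384x512x3 uint8, red, green, blue), "K" (3x3 intrinsics, pixels), "D" ([k1, k2, p1, p2, k3] as OpenCV has them; the pictures are not rectified), "R" (3x3) and "t" (3): a world point X has camera coordinates R X + t. Camera axes: x right, y down, z forward; pixel columns grow to the right and rows downward; lengths in m; the calibration is good to about 2 mm. A picture is of the moment at which its call begins. There is no depth.
- env.hand_in(): hands the job in; it is judged then, once.
The state is a dict: "clock": time; "joint_pos": joint angles; "qvel": joint speeds; "tau": joint torques, N m; "tcp_pos": TCP position; "orientation": TCP orientation; "wrist_force": force on the tool from outside, world axes, zero at the start; "ft_torque": the same for the moment, N m; "finger_gap": finger opening in m; "grip_force": force on a finger pad.
Only numpy, scipy, OpenCV 4.12 (cv2) and the standard library are available. Lean on these libraries where they do the work, as an engineer would, in place of code of your own. Each camera call takes 0.05 s, during which the arm holds its last target. There are 200 camera calls.

## Task

Prop the sprung hold-down arm open by driving the wooden wedge under one end of its cross-bar, then slide the coconut scraper's board under the middle of the bar and, while the wedge still holds the bar up, press it firmly but without ramming against the clamp's back stop. Then pull the wedge out so that the bar comes down into the groove across the board, and leave the wedge lying on the bench clear of the bar. Do not knock over or shift the crockery and utensils around.

Things in the scene. Friction and masses are not known exactly. Their poses are not given: they have to be found in the camera images.
- clamp: Steel clamp fixed to the bench. Origin on the bench below the middle of the resting cross-bar; x points level from bar to hinge (away from the robot, give or take yaw), z up. T arm: cross-bar along y from -115 to +115 mm; a 12 mm stem at y = 0, its top 50 mm high near the bar at rest, 76 mm when propped, runs back to the hinge. Board and wedge slide along +x under the bar.
- clamp_hinge (a point): Middle of the arm's hinge axis: clamp x = +130 mm, z = 30 mm. Hinge posts at clamp x 115 to 145 mm, within 42 mm of the middle, 48 mm high, on an 8 mm foot plate from x = 85 mm to 175 mm.
- clamp_arm (a joint): Lift angle of the sprung arm, rad. 0 = at rest, bar's underside 10 mm above the bench; 0.06: 18 mm (in the scraper's groove); 0.106: 24 mm (height of the board's top); 0.2: 36 mm (on the wedge's level top); limit 0.45. Spring and weight press the bar down with about 4 N at rest, 6 N when propped.
- bar (a point): Centre of the round cross-bar (16 mm diameter, 230 mm long). Moves with the arm: at rest 18 mm above the clamp's origin, when propped on the wedge 44 mm above it.
- stop: Fixed steel back stop block, part of the clamp; same origin and axes as clamp. Its flat face towards -x is at x = +70 mm, 80 mm wide in y, 22 mm high. The board's front end bears squarely against it when home: then the scraper's origin is at clamp x = -20 mm, y = 0. A steady push of about 15 N at the tool is firm (the bench's friction takes part of it).
- scraper: Coconut scraper: wooden board 180 (x) x 60 (y) x 24 mm, 0.3 kg, lying flat. Origin at the centre of its underside; the plain front end, x = +90 mm, goes under the bar. Groove 28 mm wide, 6 mm deep across the top at x = +4 to +32 mm. A steel tongue rises from x = -62 mm to a toothed disc, 60 mm across, at x = -150 mm, 48 mm high. Pinched across y at x = -45 mm the hand stays clear of the bar.
- wedge: Wooden wedge 170 (x) x 30 (y) mm, 0.16 kg, lying on its underside; origin on that face, 75 mm behind the nose. Nose at x = +75 mm, 5 mm thick; top slopes up to 36 mm at x = -15 mm, then is level to the rear end, x = -95 mm: the grip, pinched across y at about x = -73 mm (fingers farther forward would meet the bar).
- wedge_nose (a point): Tip of the wedge's nose, on its underside. It goes first under the bar, near one end (clamp y about +95 or -95 mm leaves room for fingers beside the board). With the wedge's origin at clamp x about +20 mm the bar rests on the level top and the wedge stays when let go. Driving it in takes about 8 to 20 N.
- teapot: White ceramic teapot, 132 mm diameter, 122 mm high, spout and handle out to 110 mm from its centre; origin under its centre. Bystander, left behind the loose parts.
- wooden_lid: Round wooden pot lid, 220 mm diameter, 40 mm high with its grip bar; origin under its centre. Bystander, right.
- ladle: Steel ladle about 300 mm long, 30 mm high, lying on the bench; origin at the end of its handle. Bystander, near left.
- cup: Ceramic cup, 72 mm diameter, 70 mm high; origin under its centre. Bystander, left.
- bowl: Ceramic bowl, 120 mm diameter, 55 mm high; origin under its centre. Bystander, right of the clamp.
- jar: Glass jar with a wooden cap, 80 mm diameter, 110 mm high; origin under its centre. Bystander, left.

How it is judged:
By the outcome, as a careful person would: the job done as asked, in the order asked, and still so for the second after the job is handed in, with the robot touching nothing.
It also fails if it takes over 72 s, if anything falls off the work surface, if the arm or the gripper's body presses on something with over 40 N, if the wrist force passes 120 N, or if a joint passes its speed limit or range.

## Working session

There is one attempt and no reset: what is moved stays moved. The work goes in short steps, Python scripts to look and compute and a tool call to move; the robot and the scene stay as the last step left them, time stands still between calls to the robot, and variables do not carry over. Pictures are saved under pics/ and viewed, at most 10 in all, crops included, and the job is handed in when it is done.

```bash
ls; mkdir -p pics
```

Run:
```python
from workcell import env
import cv2,pickle
s=env.get_state();print(s['tcp_pos'],s['orientation'],s['clock'])
d={}
for n in("top","side"):
    c=env.read_camera(n);d[n]=c
    cv2.imwrite(f"pics/{n}0.png",cv2.resize(c["image"][:,:,::-1],(800,600),interpolation=cv2.INTER_CUBIC))
    print(n,c["K"],c["D"],c["R"],c["t"])
pickle.dump(d,open("c0.pkl","wb"))
```

```text
pics
workcell.py
[ 0.2404756  -0.52178438  0.25241457] [-8.98308088e-04  9.76788059e-01  2.14206152e-01 -7.73154656e-05] 0.0
top [[438.68824041   0.         248.18983666]
 [  0.         438.68824041 186.81513627]
 [  0.           0.           1.        ]] [0.04893372 0.         0.         0.         0.        ] [[-0.02759039 -0.99961259 -0.0036648 ]
 [-0.97784944  0.0277503  -0.20746179]
 [ 0.20748311 -0.00214032 -0.97823626]] [0.00810893 0.56859525 1.5615996 ]
side [[479.70914706   0.         258.07134933]
 [  0.         479.70914706 196.59859725]
 [  0.           0.           1.        ]] [0.00835137 0.         0.         0.         0.        ] [[-0.97364658 -0.22802537  0.00409511]
 [-0.15432722  0.64552951 -0.74798045]
 [ 0.167915   -0.7289006  -0.66370812]] [0.54580153 0.14102905 1.5839615 ]
```
View pics/top0.png

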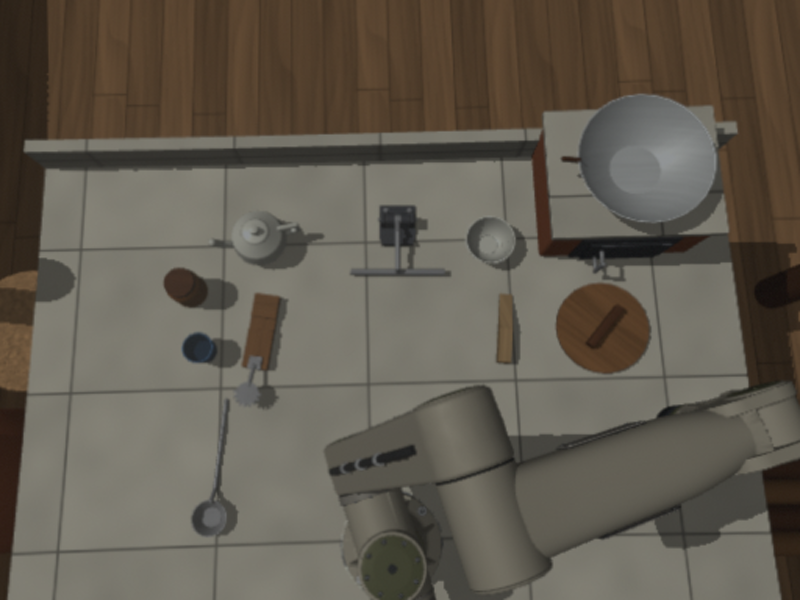

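View pics/side0.png

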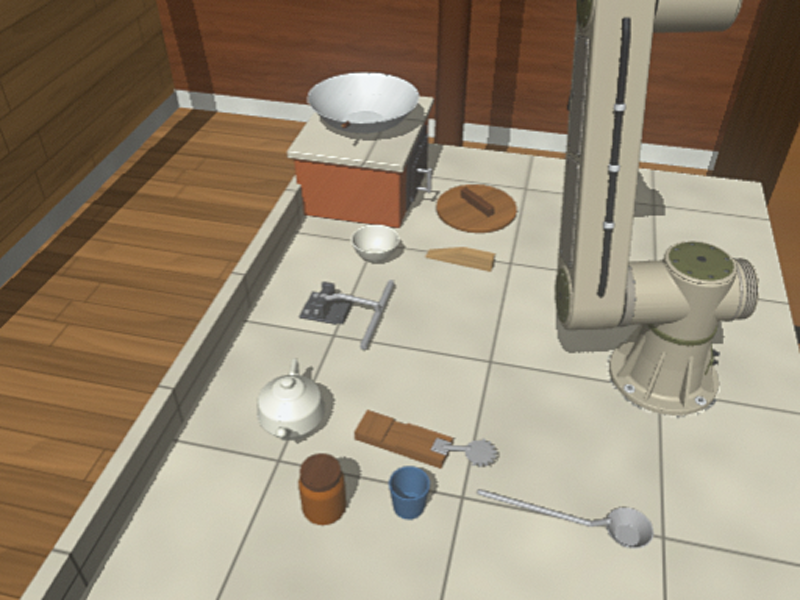

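Top view (shown at 1.5625×): wedge at (505,328) with its nose away from the robot, bar from (351,272) to (449,271), hinge at (398,225), board at (262,330) and disc at (247,393). Side view: wedge (460,258), bar (393,285) to (366,346), board (403,438). I'll make an enlarged composite to pick points from.

Create h.py:
```python
import numpy as np,cv2,pickle
def ray(c,uv):
    p=cv2.undistortPoints(np.float64(uv).reshape(-1,1,2),c["K"],c["D"]).reshape(-1,2)
    d=np.c_[p,np.ones(len(p))]@c["R"]; return -c["R"].T@c["t"],d
def plane(c,uv,z):
    o,d=ray(c,uv); return o+d*((z-o[2])/d[:,2])[:,None]
def tri(a,ua,b,ub):
    A,da=ray(a,[ua]);B,db=ray(b,[ub]);M=np.c_[da[0],-db[0]]
    s,_,_,_=np.linalg.lstsq(M,B-A,rcond=None);P=A+s[0]*da[0];Q=B+s[1]*db[0]
    return (P+Q)/2,np.linalg.norm(P-Q)
def proj(c,X): 
    return cv2.projectPoints(np.float64(X).reshape(-1,1,3),cv2.Rodrigues(c["R"])[0],c["t"],c["K"],c["D"])[0].reshape(-1,2)
```

Run:
```python
from h import *
d=pickle.load(open("c0.pkl","rb"))
# (cam, x0,y0) windows 66x75 (w x h) at 4x => 266x300
W=[("top",293,180),("top",222,125),("top",142,183),("side",262,140),("side",190,175),("side",225,255)]
t=[]
for n,x,y in W:
    im=d[n]["image"][y:y+60,x:x+80,::-1] if n=="side" else d[n]["image"][y:y+60,x:x+80,::-1]
    im=cv2.resize(im,(266,200),interpolation=cv2.INTER_CUBIC) if 0 else cv2.resize(im,(266,200),interpolation=cv2.INTER_NEAREST)
    t.append(im)
cv2.imwrite("pics/comp.png",cv2.resize(np.vstack([np.hstack(t[:3]),np.hstack(t[3:])]),(798,400)))
for n in d: print(n,-d[n]["R"].T@d[n]["t"])
for n,boxs in {"top":{"wedge":(310,180,340,240),"board":(150,180,185,245)},"side":{"wedge":(265,150,325,180),"board":(222,258,295,302)}}.items():
  hsv=cv2.cvtColor(d[n]["image"],cv2.COLOR_RGB2HSV)
  for k,(a,b,c,e) in boxs.items():
    m=np.zeros(hsv.shape[:2],np.uint8);m[b:e,a:c]=cv2.inRange(hsv,(5,80,40),(22,255,255))[b:e,a:c]
    cs=max(cv2.findContours(m,0,2)[0],key=cv2.contourArea)
    print(n,k,cv2.contourArea(cs),cv2.approxPolyDP(cs,1.6,True).reshape(-1,2).tolist())
for u in [(224.5,174),(287.5,173.5),(255,148)]: print(plane(d["top"],[u],.018))
for u in [(323,185)]: print(plane(d["top"],[u],.03))
```

```text
top [ 0.23221873 -0.00433057  1.64560485]
side [0.28721151 1.18796866 1.15453997]
top wedge 322.5 [[320, 189], [318, 230], [326, 231], [327, 190]]
top board 616.5 [[164, 188], [155, 233], [157, 234], [160, 226], [167, 227], [167, 235], [170, 236], [178, 190]]
side wedge 372.5 [[273, 163], [312, 173], [315, 167], [315, 162], [298, 158], [275, 160]]
side board 1037.0 [[227, 275], [228, 281], [281, 299], [284, 292], [274, 287], [279, 279], [289, 281], [235, 262]]
[[0.62997378 0.0811035  0.018     ]]
[[ 0.62507678 -0.15920595  0.018     ]]
[[ 0.72992342 -0.03842154  0.018     ]]
[[ 0.57388173 -0.28925549  0.03      ]]
```

View pics/comp.png

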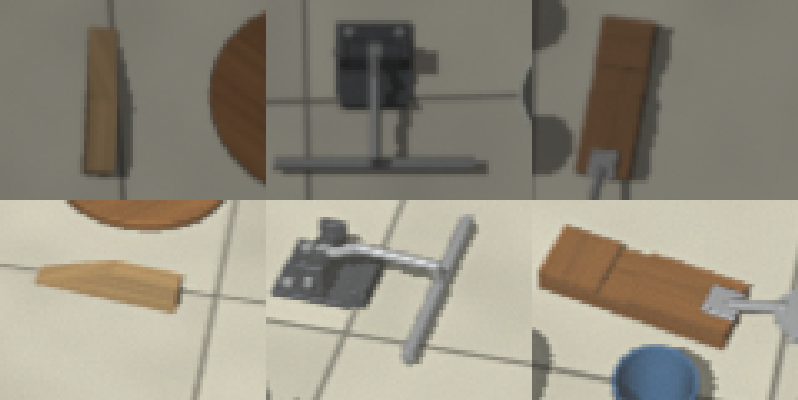

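Composite (3.325× crops): wedge thin end is at the top in the top view and at the left in the side view; the bar's right end has a shadow next to it; the groove sits near the board's far end. Next I'll mask the bar by saturation and triangulate the points.

Create m.py:
```python
from h import *
d=pickle.load(open("c0.pkl","rb"));T,S=d["top"],d["side"]
def barrect(c,box,v):
    a,b,e,f=box;im=c["image"];hsv=cv2.cvtColor(im,cv2.COLOR_RGB2HSV)
    m=np.zeros(im.shape[:2],np.uint8);m[b:f,a:e]=((im[b:f,a:e,0].astype(int)-im[b:f,a:e,2]<v)*255).astype(np.uint8)
    cs=max(cv2.findContours(m,0,1)[0],key=cv2.contourArea);return m,cs
for n,c,box in (("top",T,(215,169,300,180)),("side",S,(225,170,262,230))):
    a,b,e,f=box
    print(n,(c["image"][b:f,a:e,0].astype(int)-c["image"][b:f,a:e,2])[::3,::3][:8])
    if n=="top": print(c["image"][170:179,282:294,0]);print(c["image"][170:179,220:230,0])
    for v in (2,6):
        m,cs=barrect(c,box,v);r=cv2.minAreaRect(cs);print(v,r,cv2.boxPoints(r).tolist())
# triangulated wedge and board
def p(l,a,b): x,e=tri(T,a,S,b);print(l,x.round(4),round(e,4))
# wedge rear-top: left(+y) corner 318,230.. side 312..; 
p("wedge rear top L",(318,230.5),(312.5,163+4.5) )
p("wedge rear top R",(326.7,231),(315.5,162))
p("wedge nose L top",(319.7,188.5),(273,160.5))
p("board front L top",(163.7,187.5),(227,275))
p("board front R top",(178.5,189.5),(235,262))
p("board rear R top",(170.5,236),(289.5,281))
p("board rear L top",(155,233.5),(281.5,292))
```

```bash
python3 m.py
```

```text
top [[13 14 14 13 12 13 11 12 12 13 13 13 13 -1 11 12  7 13 13 11 12 12 12 13
  12 12 12 12 13]
 [13 12 13  9  4  4  3  3  4  4  3  4  3 -1  4  3  1  4  3  4  3  3  3  7
  12 12 12 12 13]
 [13 13 13  7  2  1  1  1  1  1  1  1  0  2  2  1  1  0  1  0  0  0  1  4
   8 12 13 14 13]
 [14 13 14 13 13 13 11 13 12 13 13 13 12 12 12 12 12 11 12 12 11 13 13 12
  12 13 13 13 13]]
[[120 120 120 121 121 121 122 121 122 122 122 122]
 [108 109 113 120 121 121 121 121 121 122 122 122]
 [ 92  92 100 116 118 118 119 121 122 122 123 122]
 [ 89  89  89  92  92  93 103 119 121 122 122 122]
 [ 87  85  79  73  72  74  93 118 121 122 122 122]
 [ 72  72  71  69  69  72  91 118 122 122 122 123]
 [ 73  74  74  75  75  77  93 118 122 122 122 122]
 [107 108 107 106 107 107 112 120 122 122 122 123]
 [120 120 120 119 120 120 121 121 122 122 122 123]]
[[126 127 126 127 125 124 124 124 124 124]
 [126 126 126 126 121 115 114 115 114 114]
 [127 126 126 124 114 100  98  98  98  97]
 [127 127 127 122 108  95  92  92  92  93]
 [127 127 126 119 100  86  85  85  85  85]
 [127 127 126 117  93  82  77  71  70  70]
 [126 126
[... 844 characters left out ...]
20507812], [251.1064910888672, 180.45562744140625], [233.56507873535156, 223.05621337890625]]
6 ((232.96192932128906, 197.6291961669922), (21.359210968017578, 47.53763198852539), 22.750978469848633) [[213.9212188720703, 215.4185791015625], [232.30528259277344, 171.57965087890625], [252.0026397705078, 179.83981323242188], [233.6185760498047, 223.67874145507812]]
wedge rear top L [ 0.4064 -0.2606  0.0269] 0.0054
wedge rear top R [ 0.4015 -0.2915  0.0315] 0.0018
wedge nose L top [ 0.5645 -0.2778  0.0197] 0.0031
board front L top [0.5833 0.3113 0.0221] 0.0006
board front R top [0.5739 0.2556 0.021 ] 0.0
board rear R top [0.3987 0.2849 0.0156] 0.0024
board rear L top [0.4106 0.3397 0.0281] 0.0021
```

Create m2.py:
```python
from h import *
d=pickle.load(open("c0.pkl","rb"));T,S=d["top"],d["side"]
def q(l,c,u,z): print(l,plane(c,[u],z)[0][:2].round(4))
for l,u,v in(("barL",(224.2,173),(233.2,223.3)),("barR",(284.3,172.9),(251.5,180.3))):
    q(l+" top",T,u,.018);q(l+" side",S,v,.018);print(tri(T,u,S,v))
q("plateFL",T,((337-266)/3.325+222,108/3.325+125),.008);q("plateFR",T,((413-266)/3.325+222,108/3.325+125),.008)
q("plateBL",T,((337-266)/3.325+222,23/3.325+125),.008)
q("stem near",T,(255,171),.045);q("stem far",T,(254.8,142),.04)
q("W T noseL z0",T,(319.4,188.5),0);q("W T rearL z0",T,(317.4,231.4),0);q("W T rearR z36",T,(326.8,231),.036);q("W T noseR z5",T,(327.6,189.3),.005)
q("W S rearL z0",S,(312.7,173.5),0);q("W S rearR z36",S,(315.7,161.5),.036);q("W S noseL z0",S,(272.5,163.5),0);q("W S kneeR z36",S,(298,157.5),.036)
for l,u,v in(("FL",(163.5,187.4),(226.5,275)),("FR",(178.7,189.3),(235,261.5)),("RR",(170.6,235.5),(289.7,281)),("RL",(154.6,232.5),(284.5,292))):
    q("B "+l+" top",T,u,.024);q("B "+l+" side",S,v,.024)
# wedge height by two views
print(tri(T,(326.8,230.3),S,(315.7,161.5)))
# disc centre z .04
q("disc",T,(158,252),.048)
```

```bash
python3 m2.py
```

Run:
```python
import sys;sys.path.insert(0,'.')
from h import *
d=pickle.load(open("c0.pkl","rb"))
a=cv2.resize(d["top"]["image"][182:240,148:188,::-1],None,fx=10,fy=10,interpolation=0)
b=cv2.resize(d["top"]["image"][182:240,308:340,::-1],None,fx=10,fy=10,interpolation=0)
cv2.imwrite("pics/c2.png",np.hstack([a,b]))
```

```text
barL top [0.6339 0.0822]
barL side [0.6252 0.0907]
(array([0.63172899, 0.08235751, 0.01009427]), np.float64(0.008077966540415317))
barR top [ 0.6278 -0.1471]
barR side [ 0.6193 -0.1433]
(array([ 0.62428566, -0.14746226,  0.01521584]), np.float64(0.008115070280159141))
plateFL [0.6961 0.0076]
plateFR [ 0.6936 -0.0808]
plateBL [0.7998 0.005 ]
stem near [ 0.6317 -0.0351]
stem far [ 0.7471 -0.0379]
W T noseL z0 [ 0.5669 -0.28  ]
W T rearL z0 [ 0.4033 -0.2623]
W T rearR z36 [ 0.4001 -0.2911]
W T noseR z5 [ 0.5619 -0.3101]
W S rearL z0 [ 0.4059 -0.2587]
W S rearR z36 [ 0.4017 -0.289 ]
W S noseL z0 [ 0.5688 -0.2841]
W S kneeR z36 [ 0.4719 -0.2984]
B FL top [0.583  0.3116]
B FL side [0.5845 0.3131]
B FR top [0.574  0.2544]
B FR side [0.5737 0.2561]
B RR top [0.4009 0.2831]
B RR side [0.3961 0.2915]
B RL top [0.4137 0.3421]
B RL side [0.4036 0.3345]
(array([ 0.40234205, -0.29157764,  0.03413662]), np.float64(0.0009916713222062302))
disc [0.3404 0.3234]
```

View pics/c2.png

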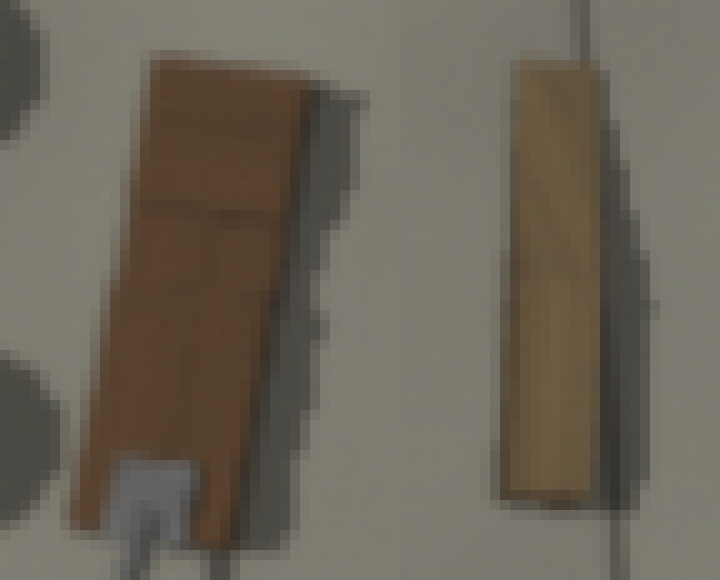

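Create go.py:
```python
# go.py w x y z yaw | c x y z yaw (clamp frame): prints shift/turn in tool axes
import sys,numpy as np
from workcell import env
C=np.array([.630,-.034]);CY=-.026
def M(a): c,s=np.cos(a),np.sin(a);return np.array([[c,-s],[s,c]])
s=env.get_state();w,x,y,z=s["orientation"];ps=np.arctan2(2*(x*y+w*z),1-2*(y*y+z*z))
p=np.array(s["tcp_pos"])
if len(sys.argv)>2:
    X,Y,Z,a=map(float,sys.argv[2:6]);t=np.array([X,Y])
    if sys.argv[1]=="c": t=C+M(CY)@t;a+=CY
    d=M(-ps)@(t-p[:2]);print("shift",d[0].round(4),(-d[1]).round(4),(p[2]-Z).round(4),"rz",round(-(a-ps),4))
print("t",s["clock"],"w",p.round(4),"yaw",round(ps,4),"clamp",(M(-CY)@(p[:2]-C)).round(4),round(ps-CY,4),"F",np.round(M(-CY)@s["wrist_force"][:2],1),round(s["wrist_force"][2],1),"gap",round(s["finger_gap"],4),"grip",round(s["grip_force"],1))
```

```bash
python3 go.py w .4236 -.2792 .10 -.115
```

```text
shift 0.2678 -0.1437 0.1525 rz 0.5468
t 0.1 w [ 0.2405 -0.5218  0.2525] yaw 0.4318 clamp [-0.3767 -0.4978] 0.4578 F [0.4 0.3] -0.2 gap 0.0857 grip 0.0
```

The manual's scale: shifts go in units of 5 mm and turns go in units of 0.1 rad. Converting my numbers, 0.268 m is 53.6, 0.223 m is 44.6, 0.5468 rad is 5.468.

>>> {"method": "tcp_steps", "body": {"steps": [[[9, -4.8, 4, 0, 0, 0.9], [18, -9.6, 8, 0, 0, 1.8], [26.8, -14.4, 14, 0, 0, 2.7], [35.8, -19.2, 20, 0, 0, 3.6], [44.6, -24, 26, 0, 0, 4.5], [53.6, -28.74, 30.5, 0, 0, 5.468], [53.6, -28.74, 30.5, 0, 0, 5.468], [53.6, -28.74, 30.5, 0, 0, 5.468]]], "jaw": 0.085}}

```text
clock: 1.1
tcp_pos: [0.4239, -0.2796, 0.1008]
orientation: [0.0, 0.998, -0.057, -0.0]
wrist_force: [0.3, -1.0, 0.5]
finger_gap: 0.085
grip_force: 0.0
```

```bash
python3 go.py w .4236 -.2792 .028 -.115
```

```text
shift -0.0004 -0.0004 0.0728 rz 0.0014
t 1.1 w [ 0.4239 -0.2796  0.1008] yaw -0.1136 clamp [-0.1996 -0.2509] -0.0876 F [ 0.3 -1. ] 0.5 gap 0.085 grip 0.0
```

>>> {"method": "tcp_steps", "body": {"steps": [[[0, 0, 7, 0, 0, 0], [0, 0, 12.3, 0, 0, 0], [0, 0, 14.6, 0, 0, 0], [0, 0, 14.6, 0, 0, 0]]]}}

```text
clock: 1.6
tcp_pos: [0.4234, -0.2804, 0.0278]
orientation: [-0.0, 0.998, -0.058, -0.0]
wrist_force: [-0.3, 0.4, 0.1]
finger_gap: 0.0851
grip_force: 0.0
```

>>> {"method": "tcp_steps", "body": {"steps": [[[0, 0, 0, 0, 0, 0], [0, 0, 0, 0, 0, 0], [0, 0, 0, 0, 0, 0], [0, 0, 0, 0, 0, 0], [0, 0, 0, 0, 0, 0], [0, 0, 0, 0, 0, 0]]], "jaw": 0.0, "force": 90}}

```text
clock: 2.35
tcp_pos: [0.4246, -0.28, 0.0288]
orientation: [0.001, 0.998, -0.057, 0.001]
wrist_force: [-1.5, 0.8, 6.7]
finger_gap: 0.0287
grip_force: 89.6
```

```bash
python3 go.py c -.2 -.095 .034 0
```

```text
shift -0.0148 -0.1555 -0.0052 rz -0.0887
t 2.35 w [ 0.4246 -0.28    0.0288] yaw -0.1147 clamp [-0.199  -0.2512] -0.0887 F [-1.5  0.7] 6.7 gap 0.0287 grip 89.6
```

>>> {"method": "tcp_steps", "body": {"steps": [[[0, 0, -4, 0, 0, 0], [-0.6, -6, -6, 0, 0, -0.2], [-1.2, -12, -6, 0, 0, -0.4], [-2, -20, -6, 0, 0, -0.6], [-2.6, -27, -6, 0, 0, -0.8], [-2.96, -31.1, -6, 0, 0, -0.887], [-2.96, -31.1, -6, 0, 0, -0.887]]]}}

```text
clock: 3.22
tcp_pos: [0.4264, -0.1219, 0.0576]
orientation: [-0.0, 1.0, -0.012, -0.001]
wrist_force: [-0.8, -1.3, -1.1]
finger_gap: 0.0286
grip_force: 88.9
```

Run:
```python
from workcell import env
import cv2,pickle,numpy as np
d={n:env.read_camera(n) for n in("top","side")}
pickle.dump(d,open("c1.pkl","wb"))
a=cv2.resize(d["top"]["image"][120:240,215:320,::-1],(437,500),interpolation=cv2.INTER_CUBIC)
b=cv2.resize(d["side"]["image"][150:250,180:252,::-1],(360,500),interpolation=cv2.INTER_CUBIC)
cv2.imwrite("pics/s1.png",np.hstack([a,b]))
```

```bash
python3 go.py c -.2 -.095 .031 0
```

```text
shift 0.0004 0.0001 0.0268 rz 0.0001
t 3.325 w [ 0.4272 -0.1237  0.0578] yaw -0.0259 clamp [-0.2004 -0.0949] 0.0001 F [-0.   0.1] -2.5 gap 0.0287 grip 88.9
```

View pics/s1.png

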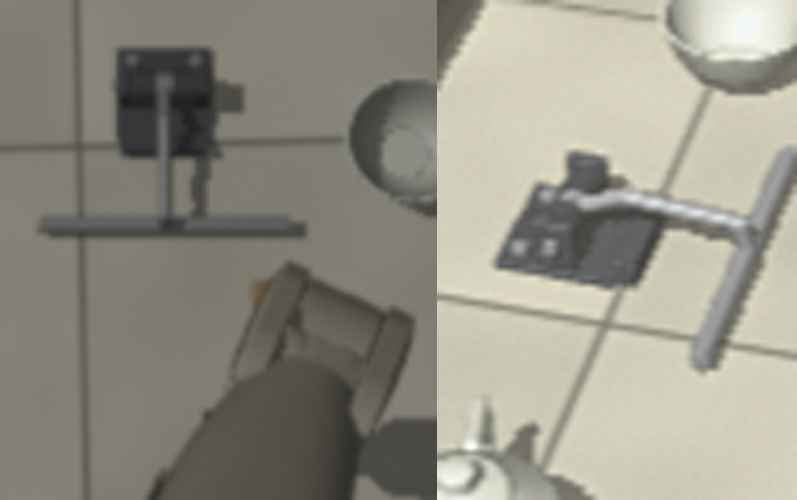

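The wedge is mostly hidden under the wrist; its orange nose shows at crop (257,292), short of the bar and near its right end at (305,229). Lowering it.

Scaled: 0.029 m is 5.8, 0.025 m is 5.

>>> {"method": "tcp_steps", "body": {"steps": [[[0, 0, 3, 0, 0, 0], [0, 0, 5, 0, 0, 0], [0, 0, 5.8, 0, 0, 0], [0, 0, 5.8, 0, 0, 0]]]}}

```text
clock: 3.82
tcp_pos: [0.4271, -0.1239, 0.0289]
orientation: [0.0, 1.0, -0.014, -0.0]
wrist_force: [0.1, -0.0, -2.1]
finger_gap: 0.0287
grip_force: 89.2
```

>>> {"method": "tcp_steps", "body": {"steps": [[[3, 0, 0, 0, 0, 0], [6, 0, 0, 0, 0, 0], [8, 0, 0, 0, 0, 0], [10, 0, 0, 0, 0, 0], [11, 0, 0, 0, 0, 0], [12, 0, 0, 0, 0, 0]]]}}

```text
clock: 4.58
tcp_pos: [0.4865, -0.1248, 0.0288]
orientation: [-0.0, 1.0, -0.013, -0.001]
wrist_force: [-3.8, 0.5, 4.9]
finger_gap: 0.0285
grip_force: 89.7
```

```bash
python3 go.py c -.053 -.095 .0288 0
```

```text
shift 0.088 0.0004 -0.0 rz -0.0003
t 4.575 w [ 0.4865 -0.1248  0.0288] yaw -0.0263 clamp [-0.141  -0.0945] -0.0003 F [-3.8  0.4] 4.9 gap 0.0285 grip 89.7
```

Scaled: 0.03 m is 6, 0.024 m is 4.8.

>>> {"method": "tcp_steps", "body": {"steps": [[[1.2, 0, 0, 0, 0, 0], [2.4, 0, 0, 0, 0, 0], [3.6, 0, 0, 0, 0, 0], [4.8, 0, 0, 0, 0, 0], [6, 0, 0, 0, 0, 0]]]}}

```text
clock: 5.2
tcp_pos: [0.505, -0.124, 0.0286]
orientation: [-0.0, 1.0, -0.014, -0.011]
wrist_force: [-37.8, 1.1, 37.0]
finger_gap: 0.0289
grip_force: 94.2
```

>>> {"method": "tcp_steps", "body": {"steps": [[[1.2, 0, 0, 0, 0, 0], [2.4, 0, 0, 0, 0, 0], [3.6, 0, 0, 0, 0, 0], [4.8, 0, 0, 0, 0, 0], [6, 0, 0, 0, 0, 0]]]}}

```text
clock: 5.82
tcp_pos: [0.5359, -0.1249, 0.0286]
orientation: [-0.0, 1.0, -0.014, -0.01]
wrist_force: [-34.2, 0.4, 32.7]
finger_gap: 0.0288
grip_force: 93.7
```

```bash
python3 go.py c -.053 -.095 .0288 0
```

```text
shift 0.0387 0.0016 -0.0002 rz -0.0017
t 5.825 w [ 0.5359 -0.1249  0.0286] yaw -0.0277 clamp [-0.0917 -0.0933] -0.0017 F [-34.2  -0.5] 32.7 gap 0.0288 grip 93.7
```

Scaled: -0.002 m is -0.4, 0.012 m is 2.4.

>>> {"method": "tcp_steps", "body": {"steps": [[[0, 0.1, -0.2, 0, 0, 0], [1.2, 0.2, -0.4, 0, 0, 0], [2.4, 0.3, -0.4, 0, 0, 0]]]}}

```text
clock: 6.2
tcp_pos: [0.5513, -0.1266, 0.0287]
orientation: [-0.001, 1.0, -0.013, -0.008]
wrist_force: [-20.9, 1.9, 10.5]
finger_gap: 0.0285
grip_force: 90.6
```

```bash
python3 go.py c -.053 -.095 .0288 0
```

```text
shift 0.0232 0.0004 -0.0001 rz -0.0009
t 6.2 w [ 0.5513 -0.1266  0.0287] yaw -0.0269 clamp [-0.0762 -0.0946] -0.0009 F [-20.9   1.4] 10.5 gap 0.0285 grip 90.6
```

>>> {"method": "tcp_steps", "body": {"steps": [[[1.2, 0, -0.1, 0, 0, 0], [2.4, 0, -0.1, 0, 0, 0], [3.6, 0, -0.1, 0, 0, 0], [4.8, 0, -0.1, 0, 0, 0], [4.8, 0, -0.1, 0, 0, 0]]]}}

```text
clock: 6.82
tcp_pos: [0.5801, -0.1281, 0.0288]
orientation: [-0.001, 1.0, -0.013, -0.003]
wrist_force: [-4.8, 1.0, -7.6]
finger_gap: 0.0287
grip_force: 89.3
```

```bash
python3 go.py c -.053 -.095 .0288 0
```

Run:
```python
from workcell import env
import cv2,pickle,numpy as np
d={n:env.read_camera(n) for n in("top","side")}
pickle.dump(d,open("c2.pkl","wb"))
a=cv2.resize(d["top"]["image"][120:240,215:320,::-1],(437,500),interpolation=cv2.INTER_CUBIC)
b=cv2.resize(d["side"]["image"][150:250,190:262,::-1],(360,500),interpolation=cv2.INTER_CUBIC)
cv2.imwrite("pics/s2.png",np.hstack([a,b]))
```

```text
shift -0.0055 -0.0003 -0.0 rz -0.0003
t 6.825 w [ 0.5801 -0.1281  0.0288] yaw -0.0263 clamp [-0.0475 -0.0953] -0.0003 F [-4.8  0.8] -7.6 gap 0.0287 grip 89.3
```

View pics/s2.png

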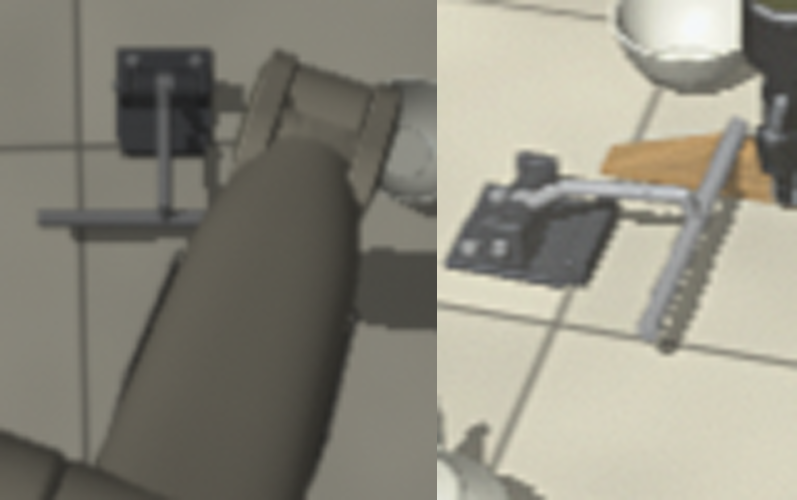

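The bar is propped on the wedge and its shadow has separated from it (side crop bar from (740,125) to (648,335)). The push force has dropped to 5 N, so the bar is on the level top. Releasing and going up.

>>> {"method": "tcp_steps", "body": {"steps": [[[0, 0, 0, 0, 0, 0], [0, 0, 0, 0, 0, 0], [0, 0, 0, 0, 0, 0], [0, 0, 0, 0, 0, 0]]], "jaw": 0.055}}

```text
clock: 7.42
tcp_pos: [0.5838, -0.1293, 0.0321]
orientation: [0.0, 1.0, -0.013, 0.001]
wrist_force: [0.5, 0.2, 0.6]
finger_gap: 0.0552
grip_force: 0.0
```

>>> {"method": "tcp_steps", "body": {"steps": [[[0, 0, -4, 0, 0, 0], [0, 0, -12, 0, 0, 0], [-2, 0, -22, 0, 0, 0], [-6, 0, -30, 0, 0, 0]]]}}

```text
clock: 7.92
tcp_pos: [0.5538, -0.1285, 0.1836]
orientation: [0.0, 1.0, -0.013, 0.001]
wrist_force: [0.4, 0.5, 0.6]
finger_gap: 0.0549
grip_force: 0.0
```

```bash
python3 go.py w .4466 .3062 .10 -.165
```

```text
shift -0.1184 -0.4318 0.0836 rz 0.139
t 7.925 w [ 0.5538 -0.1285  0.1836] yaw -0.026 clamp [-0.0738 -0.0965] -0.0 F [0.4 0.5] 0.6 gap 0.0549 grip 0.0
```

Scaled: -0.4318 m is -86.36, -0.378 m is -75.6, 0.139 rad is 1.39.

>>> {"method": "tcp_steps", "body": {"steps": [[[-3, -10.8, 0, 0, 0, 0.2], [-6, -21.6, 0, 0, 0, 0.4], [-9, -32.4, 0, 0, 0, 0.6], [-12, -43.2, 0, 0, 0, 0.8], [-15, -54, 2, 0, 0, 1], [-18, -64.8, 6, 0, 0, 1.2], [-21, -75.6, 10, 0, 0, 1.3], [-23.68, -86.36, 14, 0, 0, 1.39]]], "jaw": 0.085}}

```text
clock: 8.93
tcp_pos: [0.4541, 0.0544, 0.142]
orientation: [-0.025, 0.999, -0.044, 0.0]
wrist_force: [-0.1, -0.2, -0.7]
finger_gap: 0.085
grip_force: 0.0
```

>>> {"method": "tcp_steps", "body": {"steps": [[[0, 0, 0, 0, 0, 0], [0, 0, 0, 0, 0, 0]]]}}

```text
clock: 9.18
tcp_pos: [0.4551, 0.0551, 0.143]
orientation: [-0.026, 0.999, -0.043, 0.001]
wrist_force: [-1.0, 0.1, 0.1]
finger_gap: 0.0851
grip_force: 0.0
```

```bash
python3 go.py w .4466 .3062 .027 -.165
```

Run:
```python
from workcell import env
import pickle,numpy as np
from h import *
d={n:env.read_camera(n) for n in("top","side")}
pickle.dump(d,open("c3.pkl","wb"))
a=cv2.resize(d["top"]["image"][120:240,135:325,::-1],(720,455),interpolation=cv2.INTER_CUBIC)
cv2.imwrite("pics/s3.png",a)
```

```text
shift -0.03 -0.2495 0.116 rz 0.0794
t 9.175 w [0.4551 0.0551 0.143 ] yaw -0.0856 clamp [-0.1771  0.0845] -0.0596 F [-1.   0.1] 0.1 gap 0.0851 grip 0.0
```

View pics/s3.png

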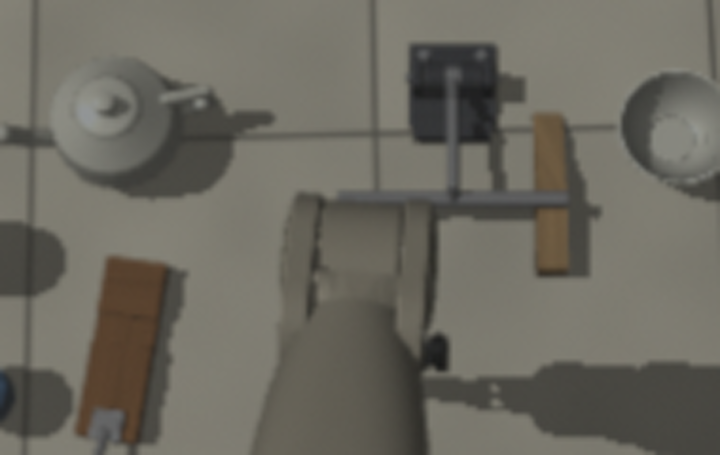

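Wedge at crop (551,195) lies under the bar's right part and holds the arm up on its own; the board is untouched at (122,345). The arm stopped partway with a small tilt, so I'll compute the full correction.

Run:
```python
s=open('go.py').read()
s=s.replace('''    d=M(-ps)@(t-p[:2]);print("shift",d[0].round(4),(-d[1]).round(4),(p[2]-Z).round(4),"rz",round(-(a-ps),4))''','''    from scipy.spatial.transform import Rotation as Q
    R0=Q.from_quat([x,y,z,w]);R1=Q.from_quat([np.cos(a/2),np.sin(a/2),0,0])
    print("shift",R0.inv().apply(np.r_[t,Z]-p).round(4),"rv",(R0.inv()*R1).as_rotvec().round(4))''')
open('go.py','w').write(s)
```

```bash
python3 go.py w .4466 .3062 .10 -.165
```

```text
shift [-0.0299 -0.2466  0.0559] rv [-0.051   0.0028  0.0802]
t 9.275 w [0.4553 0.0554 0.1432] yaw -0.0848 clamp [-0.1769  0.0848] -0.0588 F [ 0.6 -0.5] -0.1 gap 0.0849 grip 0.0
```

Scaled: -0.2466 m is -49.32, -0.21 m is -42, 0.0802 rad is 0.802.

>>> {"method": "tcp_steps", "body": {"steps": [[[-0.6, -7, 1, -0.2, 0, 0.1], [-1.2, -14, 2.4, -0.4, 0.02, 0.2], [-2, -21, 4, -0.51, 0.028, 0.35], [-2.8, -28, 6, -0.51, 0.028, 0.5], [-3.6, -35, 7.6, -0.51, 0.028, 0.6], [-4.8, -42, 9.4, -0.51, 0.028, 0.7], [-5.98, -49.32, 11.18, -0.51, 0.028, 0.802], [-5.98, -49.32, 11.18, -0.51, 0.028, 0.802]]]}}

```text
clock: 10.28
tcp_pos: [0.4325, 0.0552, 0.1086]
orientation: [-0.025, 0.999, -0.045, -0.001]
wrist_force: [0.3, -0.0, 0.4]
finger_gap: 0.0853
grip_force: 0.0
```

>>> {"method": "tcp_steps", "body": {"steps": [[[0, 0, 0, 0, 0, 0]]]}}

```text
clock: 10.4
tcp_pos: [0.4324, 0.0556, 0.1086]
orientation: [-0.025, 0.999, -0.044, -0.001]
wrist_force: [0.5, 0.4, -0.6]
finger_gap: 0.0854
grip_force: 0.0
```

```bash
python3 go.py w .4466 .3062 .028 -.165
```

```text
shift [-0.0077 -0.2465  0.0932] rv [-0.0501  0.0056  0.0765]
t 10.4 w [0.4324 0.0556 0.1086] yaw -0.0884 clamp [-0.1998  0.0844] -0.0624 F [0.5 0.4] -0.6 gap 0.0854 grip 0.0
```

```bash
python3 -c "
from workcell import env
print(env.get_state()['joint_pos'])"
```

```text
[-0.08945297  0.14877686 -0.54464532  0.8811367   0.05027521  3.14056946]
```

Joint 6 is at its limit, so I'll turn the tool by half a turn (an equivalent grasp) while travelling.

>>> {"method": "tcp_steps", "body": {"steps": [[[0, 0, -2, 0, 0, -1.8], [0, -2, -6, 0, 0, -3.6], [0, -6, -8, 0, 0, -5.4], [0, -10, -8, 0, 0, -7.2], [0, -14, -8, 0, 0, -9], [0, -18, -8, 0, 0, -10.8], [0, -22, -8, 0, 0, -12.6], [0, -26, -8, 0, 0, -14.4]]]}}

```text
clock: 11.4
tcp_pos: [0.4446, 0.1839, 0.1556]
orientation: [-0.019, 0.778, 0.628, 0.017]
wrist_force: [0.2, 0.3, 0.2]
finger_gap: 0.0853
grip_force: 0.0
```

```bash
python3 go.py w .4466 .3062 .13 2.977
```

```text
shift [ 0.1185 -0.0236  0.0317] rv [ 0.0335 -0.0455 -1.6184]
t 11.4 w [0.4446 0.1839 0.1556] yaw 1.358 clamp [-0.191  0.213] 1.384 F [0.2 0.3] 0.2 gap 0.0853 grip 0.0
```

>>> {"method": "tcp_steps", "body": {"steps": [[[3, -0.6, 0, 0, 0, -1.8], [6, -1.2, 1, 0, 0, -3.6], [9, -1.8, 2, 0.1, -0.1, -5.4], [12, -2.4, 3, 0.1, -0.2, -7.2], [15, -3, 4, 0.2, -0.2, -9], [18, -3.6, 5, 0.2, -0.3, -10.8], [21, -4.2, 6, 0.3, -0.4, -12.6], [23.7, -4.72, 6.34, 0.3, -0.4, -14.4]]]}}

```text
clock: 12.4
tcp_pos: [0.4471, 0.3062, 0.1295]
orientation: [-0.003, 0.17, 0.985, 0.002]
wrist_force: [-0.3, 0.3, -1.1]
finger_gap: 0.0851
grip_force: 0.0
```

```bash
python3 go.py w .4466 .3062 .08 2.977
```

```text
shift [ 0.0002 -0.0003  0.0495] rv [ 0.0035 -0.0063 -0.1781]
t 12.4 w [0.4471 0.3062 0.1295] yaw 2.7989 clamp [-0.1917  0.3353] 2.8249 F [-0.3  0.3] -1.1 gap 0.0851 grip 0.0
```

>>> {"method": "tcp_steps", "body": {"steps": [[[0, 0, 4, 0.035, -0.063, -1.78], [0, 0, 9, 0.035, -0.063, -1.78], [0, 0, 9.9, 0.035, -0.063, -1.78]]]}}

```text
clock: 12.78
tcp_pos: [0.4456, 0.3052, 0.0788]
orientation: [-0.001, 0.085, 0.996, -0.001]
wrist_force: [0.3, -0.3, -0.3]
finger_gap: 0.0852
grip_force: 0.0
```

>>> {"method": "tcp_steps", "body": {"steps": [[[0, 0, 6, 0, 0, 0], [0, 0, 10, 0, 0, 0], [0, 0, 10.6, 0, 0, 0], [0, 0, 10.6, 0, 0, 0]]]}}

```text
clock: 13.28
tcp_pos: [0.4474, 0.3058, 0.0281]
orientation: [0.0, 0.086, 0.996, 0.0]
wrist_force: [0.2, 0.6, -0.4]
finger_gap: 0.0846
grip_force: 0.0
```

>>> {"method": "tcp_steps", "body": {"steps": [[[0, 0, 0, 0, 0, 0], [0, 0, 0, 0, 0, 0], [0, 0, 0, 0, 0, 0], [0, 0, 0, 0, 0, 0], [0, 0, 0, 0, 0, 0]]], "jaw": 0.0, "force": 90}}

```text
clock: 13.9
tcp_pos: [0.4479, 0.3063, 0.0291]
orientation: [0.001, 0.085, 0.996, 0.001]
wrist_force: [-0.7, -0.5, 7.3]
finger_gap: 0.0573
grip_force: 97.1
```

```bash
python3 go.py c -.22 .0 .045 3.1416
```

```text
shift [-0.0197 -0.3361 -0.0165] rv [ 0.0019  0.0026 -0.145 ]
t 13.9 w [0.4479 0.3063 0.0291] yaw 2.9706 clamp [-0.1909  0.3354] 2.9966 F [-0.7 -0.6] 7.3 gap 0.0573 grip 97.1
```

Scaled: -0.22 m is -44, -0.26 m is -52, -0.03 rad is -0.3.

>>> {"method": "tcp_steps", "body": {"steps": [[[0, 0, -3, 0, 0, 0], [-0.4, -5, -5, 0, 0, -0.1], [-0.8, -12, -5, 0, 0, -0.3], [-1.2, -20, -5, 0, 0, -0.5], [-1.8, -28, -5, 0, 0, -0.7], [-2.4, -36, -5, 0, 0, -0.9], [-2.8, -44, -5, 0, 0, -1.1], [-3.2, -52, -5, 0, 0, -1.3]]]}}

```text
clock: 14.9
tcp_pos: [0.4181, 0.0454, 0.0531]
orientation: [0.0, 0.02, 1.0, -0.0]
wrist_force: [0.4, 0.0, -3.4]
finger_gap: 0.0576
grip_force: 96.7
```

```bash
python3 go.py c -.22 .0 .052 3.1416
```

```text
shift [ 0.005  -0.0739  0.0011] rv [-0.0002  0.0006 -0.0144]
t 14.9 w [0.4181 0.0454 0.0531] yaw 3.1012 clamp [-0.2139  0.0738] 3.1272 F [0.4 0. ] -3.4 gap 0.0576 grip 96.7
```

>>> {"method": "tcp_steps", "body": {"steps": [[[0.4, -6, 0, 0, 0, -0.05], [0.8, -11, 0, 0, 0, -0.1], [1, -14.78, 0, 0, 0, -0.144], [1, -14.78, 0, 0, 0, -0.144], [1, -14.78, 0, 0, 0, -0.144]]]}}

```text
clock: 15.52
tcp_pos: [0.4102, -0.0267, 0.0526]
orientation: [0.0, 0.014, 1.0, 0.0]
wrist_force: [-0.2, 0.4, -3.4]
finger_gap: 0.0578
grip_force: 96.8
```

Run:
```python
from workcell import env
import pickle
from h import *
d={n:env.read_camera(n) for n in("top","side")}
pickle.dump(d,open("c4.pkl","wb"))
a=cv2.resize(d["top"]["image"][120:240,215:315,::-1],(400,480),interpolation=cv2.INTER_CUBIC)
b=cv2.resize(d["side"]["image"][150:270,190:290,::-1],(400,480),interpolation=cv2.INTER_CUBIC)
cv2.imwrite("pics/s4.png",np.hstack([a,b]))
```

```bash
python3 go.py c -.22 .0 .0288 3.1416
```

```text
shift [ 0.0001 -0.0019  0.0236] rv [ 0.0002 -0.     -0.    ]
t 15.625 w [ 0.4102 -0.0264  0.0524] yaw 3.1156 clamp [-0.2199  0.0019] 3.1416 F [0.4 0. ] -2.5 gap 0.0576 grip 96.8
```

View pics/s4.png

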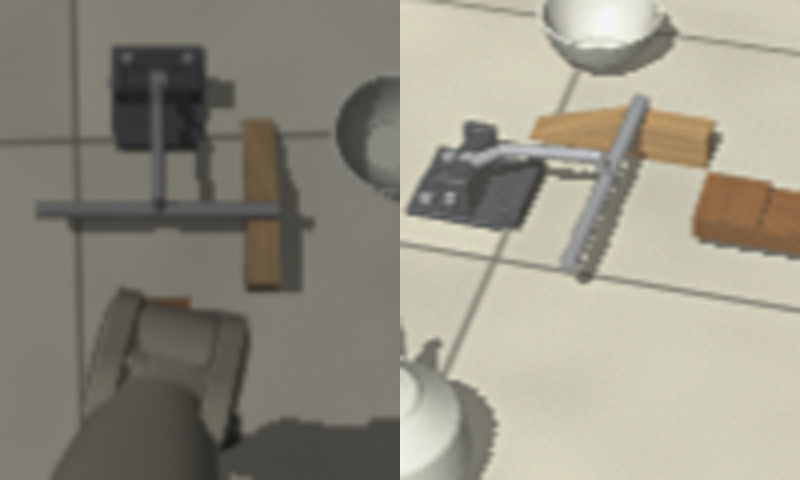

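The bar rests on the wedge (top crop: bar (36–282, 209), wedge right edge x≈278). The board's front right corner shows at top crop (190,298), roughly centred on the stem at x≈158. I'll check that lateral position numerically.

Run:
```python
from h import *
d=pickle.load(open("c4.pkl","rb"));T,S=d["top"],d["side"]
C=np.array([.630,-.034]);a=-.026;M=np.array([[np.cos(a),-np.sin(a)],[np.sin(a),np.cos(a)]])
def q(l,c,u,z): print(l,((plane(c,[u],z)[0][:2]-C)@M).round(4))
o=-.4
q("FR top",T,(215+190/4+o,120+297/4+o),.0475)
q("FR side",S,(190+(714-400)/4+o,150+174/4+o),.0475);q("FL side",S,(190+(696-400)/4+o,150+211/4+o),.0475)
q("plateR",T,(215+204/4+o,120+150/4+o),.0);q("plateL",T,(215+112/4+o,120+150/4+o),.0)
q("barL",T,(215+36/4+o,120+209/4+o),.044);q("barR",T,(215+282/4+o,120+210/4+o),.044)
q("stem",T,(215+159/4+o,120+205/4+o),.06);q("stemfar",T,(215+158/4+o,120+110/4+o),.045)
q("wedge nose R",T,(215+273/4+o,120+120/4+o),.005);q("wedge nose L",T,(215+243/4+o,120+120/4+o),0);q("wedge rearR",T,(215+279/4+o,120+290/4+o),.03)
```

```text
FR top [-0.0863 -0.0269]
FR side [-0.0921 -0.0224]
FL side [-0.0887  0.0284]
plateR [ 0.0686 -0.0431]
plateL [0.0688 0.0463]
barL [-0.001  0.117]
barR [-0.0026 -0.1141]
stem [-0.0014  0.0016]
stemfar [0.0953 0.0019]
wedge nose R [ 0.0972 -0.1103]
wedge nose L [ 0.0988 -0.0814]
wedge rearR [-0.0764 -0.111 ]
```

The manual's scale: shifts go in units of 5 mm and turns go in units of 0.1 rad. Converting my numbers, 0.0233 m is 4.66, 0.0225 m is 4.5.

>>> {"method": "tcp_steps", "body": {"steps": [[[0, 0, 2, 0, 0, 0], [0, 0, 3.6, 0, 0, 0], [0, 0, 4.5, 0, 0, 0], [0, 0, 4.66, 0, 0, 0], [0, 0, 4.66, 0, 0, 0]]]}}

```text
clock: 16.25
tcp_pos: [0.4095, -0.0266, 0.0291]
orientation: [-0.001, 0.013, 1.0, 0.0]
wrist_force: [-3.5, 0.7, 6.3]
finger_gap: 0.0576
grip_force: 97.9
```

```bash
python3 go.py
```

```text
t 16.25 w [ 0.4095 -0.0266  0.0291] yaw 3.115 clamp [-0.2206  0.0016] 3.141 F [-3.5  0.7] 6.3 gap 0.0576 grip 97.9
```

>>> {"method": "tcp_steps", "body": {"steps": [[[-4, 0, 0, 0, 0, 0], [-8, 0, 0, 0, 0, 0], [-12, 0, 0, 0, 0, 0], [-15, 0, 0, 0, 0, 0], [-18, 0, 0, 0, 0, 0], [-20, 0, 0, 0, 0, 0]]]}}

```text
clock: 17.0
tcp_pos: [0.5088, -0.0293, 0.0291]
orientation: [-0.002, 0.013, 1.0, 0.0]
wrist_force: [-10.4, -0.4, 13.0]
finger_gap: 0.0575
grip_force: 98.6
```

```bash
python3 go.py c -.065 .0015 .029 3.1416
```

```text
shift [-0.0563 -0.     -0.0001] rv [ 0.0005 -0.0035 -0.0005]
t 17.0 w [ 0.5088 -0.0293  0.0291] yaw 3.1151 clamp [-0.1213  0.0015] 3.1411 F [-10.3  -0.6] 13.0 gap 0.0575 grip 98.6
```

>>> {"method": "tcp_steps", "body": {"steps": [[[-1.6, 0, -0.12, 0, 0, 0], [-3.2, 0, -0.12, 0, 0, 0], [-4.8, 0, -0.12, 0, 0, 0], [-6.4, 0, -0.12, 0, 0, 0], [-7.4, 0, -0.12, 0, 0, 0], [-8.4, 0, -0.12, 0, 0, 0]]]}}

```text
clock: 17.75
tcp_pos: [0.5524, -0.0308, 0.0295]
orientation: [-0.0, 0.013, 1.0, 0.0]
wrist_force: [-1.2, 0.5, -1.9]
finger_gap: 0.0577
grip_force: 96.9
```

```bash
python3 go.py c -.065 .0015 .029 3.1416
```

```text
shift [-0.0127  0.0004  0.0005] rv [ 0.     -0.0002 -0.0009]
t 17.75 w [ 0.5524 -0.0308  0.0295] yaw 3.1147 clamp [-0.0777  0.0011] 3.1407 F [-1.2  0.5] -1.9 gap 0.0577 grip 96.9
```

Scaled: -0.007 m is -1.4, -0.006 m is -1.2.

>>> {"method": "tcp_steps", "body": {"steps": [[[-0.4, 0, 0, 0, 0, 0], [-0.8, 0, 0, 0, 0, 0], [-1.2, 0, 0, 0, 0, 0], [-1.4, 0, 0, 0, 0, 0]]]}}

```text
clock: 18.25
tcp_pos: [0.5593, -0.031, 0.0296]
orientation: [0.0, 0.013, 1.0, -0.0]
wrist_force: [-0.0, 0.1, -1.7]
finger_gap: 0.0576
grip_force: 96.9
```

>>> {"method": "tcp_steps", "body": {"steps": [[[-0.2, 0, 0, 0, 0, 0], [-0.4, 0, 0, 0, 0, 0]]]}}

```text
clock: 18.5
tcp_pos: [0.5612, -0.0311, 0.0296]
orientation: [-0.0, 0.013, 1.0, -0.0]
wrist_force: [-0.0, -0.4, -2.0]
finger_gap: 0.0578
grip_force: 96.9
```

```bash
python3 go.py
```

```text
t 18.5 w [ 0.5612 -0.0311  0.0296] yaw 3.1148 clamp [-0.0689  0.0011] 3.1408 F [-0.  -0.4] -2.0 gap 0.0578 grip 96.9
```

>>> {"method": "tcp_steps", "body": {"steps": [[[-0.2, 0, 0, 0, 0, 0], [-0.3, 0, 0, 0, 0, 0]]]}}

```text
clock: 18.75
tcp_pos: [0.5627, -0.0311, 0.0296]
orientation: [0.0, 0.013, 1.0, -0.0]
wrist_force: [-0.1, -1.3, -1.7]
finger_gap: 0.0578
grip_force: 96.9
```

```bash
python3 go.py c -.065 .0015 .029 3.1416
```

```text
shift [-0.0023  0.0004  0.0006] rv [-0.      0.0001 -0.0009]
t 18.75 w [ 0.5627 -0.0311  0.0296] yaw 3.1147 clamp [-0.0673  0.0011] 3.1407 F [-0.1 -1.3] -1.7 gap 0.0578 grip 96.9
```

Scaled: -0.0015 m is -0.3, -0.001 m is -0.2.

>>> {"method": "tcp_steps", "body": {"steps": [[[-0.2, 0, 0.06, 0, 0, 0], [-0.3, 0, 0.06, 0, 0, 0]]]}}

```text
clock: 19.0
tcp_pos: [0.5641, -0.0312, 0.0292]
orientation: [-0.0, 0.013, 1.0, 0.0]
wrist_force: [-1.4, 0.1, -2.0]
finger_gap: 0.0574
grip_force: 97.0
```

>>> {"method": "tcp_steps", "body": {"steps": [[[-0.2, 0, 0, 0, 0, 0], [-0.3, 0, 0, 0, 0, 0]]]}}

```text
clock: 19.25
tcp_pos: [0.5641, -0.0312, 0.0292]
orientation: [-0.001, 0.013, 1.0, -0.0]
wrist_force: [-5.4, -0.4, 4.0]
finger_gap: 0.0575
grip_force: 97.6
```

>>> {"method": "tcp_steps", "body": {"steps": [[[-0.1, 0, 0, 0, 0, 0], [-0.2, 0, 0, 0, 0, 0]]]}}

```text
clock: 19.5
tcp_pos: [0.5642, -0.0311, 0.0292]
orientation: [-0.002, 0.014, 1.0, -0.0]
wrist_force: [-9.4, -1.3, 6.8]
finger_gap: 0.0574
grip_force: 97.8
```

```bash
python3 go.py
```

```text
t 19.5 w [ 0.5642 -0.0311  0.0292] yaw 3.1145 clamp [-0.0659  0.0012] 3.1405 F [-9.4 -1.5] 6.8 gap 0.0574 grip 97.8
```

Contact with the stop is where expected, at about 4 N/mm. Building up to roughly 20 N.

Scaled: -0.002 m is -0.4, -0.0015 m is -0.3.

>>> {"method": "tcp_steps", "body": {"steps": [[[-0.1, 0, 0, 0, 0, 0], [-0.2, 0, 0, 0, 0, 0], [-0.3, 0, 0, 0, 0, 0], [-0.4, 0, 0, 0, 0, 0]]]}}

```text
clock: 20.0
tcp_pos: [0.5643, -0.0311, 0.0292]
orientation: [-0.004, 0.014, 1.0, -0.0]
wrist_force: [-14.2, -1.0, 11.0]
finger_gap: 0.0574
grip_force: 98.4
```

>>> {"method": "tcp_steps", "body": {"steps": [[[-0.1, 0, 0, 0, 0, 0], [-0.2, 0, 0, 0, 0, 0], [-0.2, 0, 0, 0, 0, 0], [-0.2, 0, 0, 0, 0, 0]]]}}

```text
clock: 20.5
tcp_pos: [0.5643, -0.0311, 0.0292]
orientation: [-0.005, 0.014, 1.0, -0.0]
wrist_force: [-16.4, -1.6, 11.5]
finger_gap: 0.0576
grip_force: 98.7
```

```bash
python3 go.py
```

```text
t 20.5 w [ 0.5643 -0.0311  0.0292] yaw 3.1144 clamp [-0.0658  0.0012] 3.1404 F [-16.3  -2. ] 11.5 gap 0.0576 grip 98.7
```

>>> {"method": "tcp_steps", "body": {"steps": [[[-0.1, 0, 0, 0, 0, 0], [-0.2, 0, -0.06, 0, 0, 0], [-0.3, 0, -0.06, 0, 0, 0], [-0.4, 0, -0.06, 0, 0, 0], [-0.4, 0, -0.06, 0, 0, 0], [-0.4, 0, -0.06, 0, 0, 0]]]}}

```text
clock: 21.25
tcp_pos: [0.5644, -0.0311, 0.0292]
orientation: [-0.007, 0.014, 1.0, -0.0]
wrist_force: [-20.2, -1.9, 15.6]
finger_gap: 0.0575
grip_force: 99.0
```

```bash
python3 go.py
```

```text
t 21.25 w [ 0.5644 -0.0311  0.0292] yaw 3.1142 clamp [-0.0657  0.0012] 3.1402 F [-20.2  -2.5] 15.6 gap 0.0575 grip 99.0
```

Scaled: 0.0035 m is 0.7, 0.002 m is 0.4.

>>> {"method": "tcp_steps", "body": {"steps": [[[0, 0, 0, 0, 0, 0], [0.4, 0, -0.04, 0, 0, 0], [0.7, 0, -0.06, 0, 0, 0], [0.7, 0, -0.06, 0, 0, 0]]]}}

```text
clock: 21.75
tcp_pos: [0.5643, -0.031, 0.0292]
orientation: [-0.004, 0.014, 1.0, 0.0]
wrist_force: [-9.2, -1.1, 4.2]
finger_gap: 0.0578
grip_force: 97.7
```

```bash
python3 go.py
```

```text
t 21.75 w [ 0.5643 -0.031   0.0292] yaw 3.1141 clamp [-0.0658  0.0013] 3.1401 F [-9.1 -1.4] 4.2 gap 0.0578 grip 97.7
```

>>> {"method": "tcp_steps", "body": {"steps": [[[0, 0, 0, 0, 0, 0], [0, 0, 0, 0, 0, 0], [0, 0, 0, 0, 0, 0], [0, 0, 0, 0, 0, 0]]], "jaw": 0.085}}

```text
clock: 22.25
tcp_pos: [0.5687, -0.0313, 0.0301]
orientation: [0.0, 0.013, 1.0, -0.0]
wrist_force: [-0.6, 0.2, -0.4]
finger_gap: 0.0849
grip_force: 0.0
```

>>> {"method": "tcp_steps", "body": {"steps": [[[1, 0, -4, 0, 0, 0], [2, 0, -12, 0, 0, 0], [4, 0, -20, 0, 0, 0]]]}}

```text
clock: 22.62
tcp_pos: [0.5482, -0.0307, 0.1307]
orientation: [-0.0, 0.013, 1.0, 0.0]
wrist_force: [0.4, 0.3, -0.4]
finger_gap: 0.0848
grip_force: 0.0
```

```bash
python3 go.py c -.053 -.095 .10 3.1416
```

Run:
```python
from workcell import env
import pickle
from h import *
d={n:env.read_camera(n) for n in("top","side")}
pickle.dump(d,open("c5.pkl","wb"))
a=cv2.resize(d["top"]["image"][120:240,215:315,::-1],(400,480),interpolation=cv2.INTER_CUBIC)
b=cv2.resize(d["side"]["image"][150:270,190:290,::-1],(400,480),interpolation=cv2.INTER_CUBIC)
cv2.imwrite("pics/s5.png",np.hstack([a,b]))
```

```text
shift [-0.029  -0.0961  0.0307] rv [ 0.     -0.0001 -0.0008]
t 22.625 w [ 0.5482 -0.0307  0.1307] yaw 3.1148 clamp [-0.0819  0.0011] 3.1408 F [0.4 0.3] -0.4 gap 0.0848 grip 0.0
```

View pics/s5.png

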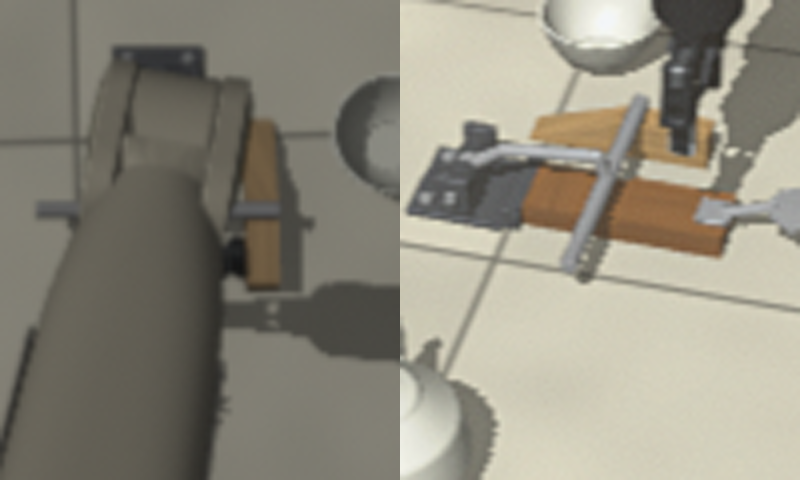

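The board is against the stop (side crop front end at (525,195)), and the bar still rests on the wedge above it. Now the wedge.

>>> {"method": "tcp_steps", "body": {"steps": [[[-1, -6, 0, 0, 0, 0], [-3, -12, 0, 0, 0, 0], [-5.4, -19.22, 2, 0, 0, 0], [-5.4, -19.22, 6, 0, 0, 0], [-5.4, -19.22, 6, 0, 0, 0]]], "jaw": 0.06}}

```text
clock: 23.35
tcp_pos: [0.571, -0.1274, 0.0975]
orientation: [-0.002, 0.014, 1.0, 0.001]
wrist_force: [-1.3, 0.6, 0.7]
finger_gap: 0.06
grip_force: 0.0
```

```bash
python3 go.py c -.055 -.095 .0288 3.1416
```

```text
shift [-0.0018 -0.0002  0.0687] rv [ 0.0016 -0.0042 -0.0017]
t 23.35 w [ 0.571  -0.1274  0.0975] yaw 3.1139 clamp [-0.0565 -0.0949] 3.1399 F [-1.3  0.5] 0.7 gap 0.06 grip 0.0
```

Scaled: 0.03 m is 6, 0.068 m is 13.6.

>>> {"method": "tcp_steps", "body": {"steps": [[[0, 0, 6, 0, 0, 0], [0, 0, 11, 0, 0, 0], [0, 0, 13.6, 0, 0, 0], [0, 0, 13.6, 0, 0, 0]]]}}

```text
clock: 23.85
tcp_pos: [0.5721, -0.127, 0.0314]
orientation: [-0.001, 0.013, 1.0, 0.0]
wrist_force: [0.2, -0.5, 1.0]
finger_gap: 0.0601
grip_force: 0.0
```

>>> {"method": "tcp_steps", "body": {"steps": [[[0, 0, 0, 0, 0, 0], [0, 0, 0, 0, 0, 0], [0, 0, 0, 0, 0, 0], [0, 0, 0, 0, 0, 0]]], "jaw": 0.0, "force": 90}}

```text
clock: 24.35
tcp_pos: [0.5735, -0.1278, 0.0335]
orientation: [0.001, 0.013, 1.0, -0.0]
wrist_force: [-2.2, -0.3, 5.4]
finger_gap: 0.0284
grip_force: 90.3
```

```bash
python3 go.py
```

```text
t 24.35 w [ 0.5735 -0.1278  0.0335] yaw 3.1149 clamp [-0.054  -0.0952] 3.1409 F [-2.2 -0.3] 5.4 gap 0.0284 grip 90.3
```

>>> {"method": "tcp_steps", "body": {"steps": [[[1, 0, -0.1, 0, 0, 0], [2.4, 0, -0.1, 0, 0, 0], [4, 0, -0.1, 0, 0, 0], [5.6, 0, -0.1, 0, 0, 0], [7.2, 0, -0.1, 0, 0, 0], [8.8, 0, -0.1, 0, 0, 0], [10.4, 0, -0.1, 0, 0, 0], [12, 0, -0.1, 0, 0, 0]]]}}

```text
clock: 25.35
tcp_pos: [0.5149, -0.1266, 0.0334]
orientation: [0.003, 0.013, 1.0, -0.0]
wrist_force: [5.7, 1.3, -0.5]
finger_gap: 0.0285
grip_force: 89.5
```

```bash
python3 go.py c -.225 -.095 .0288 3.1416
```

```text
shift [0.1124 0.0005 0.004 ] rv [-0.0009  0.0054 -0.0007]
t 25.35 w [ 0.5149 -0.1266  0.0334] yaw 3.1149 clamp [-0.1126 -0.0955] 3.1409 F [5.7 1.4] -0.5 gap 0.0285 grip 89.5
```

Scaled: 0.11 m is 22, 0.095 m is 19.

>>> {"method": "tcp_steps", "body": {"steps": [[[2, 0, 0, 0, 0, 0], [4.4, 0, 0, 0, 0, 0], [7, 0, 0, 0, 0, 0], [10, 0, 0, 0, 0, 0], [13, 0, 0, 0, 0, 0], [16, 0, 0, 0, 0, 0], [19, 0, 0, 0, 0, 0], [22, 0, 0, 0, 0, 0]]]}}

```text
clock: 26.35
tcp_pos: [0.4036, -0.1236, 0.0334]
orientation: [0.002, 0.013, 1.0, -0.001]
wrist_force: [5.1, -0.0, 6.0]
finger_gap: 0.0286
grip_force: 90.5
```

>>> {"method": "tcp_steps", "body": {"steps": [[[0, 0, 0, 0, 0, 0], [0, 0, 0, 0, 0, 0]]]}}

```text
clock: 26.6
tcp_pos: [0.402, -0.1234, 0.0334]
orientation: [0.0, 0.014, 1.0, -0.001]
wrist_force: [-1.4, 0.3, 12.9]
finger_gap: 0.0285
grip_force: 91.4
```

```bash
python3 go.py
```

```text
t 26.6 w [ 0.402  -0.1234  0.0334] yaw 3.1142 clamp [-0.2256 -0.0953] 3.1402 F [-1.4  0.2] 12.9 gap 0.0285 grip 91.4
```

Wedge is out and on the bench (small downward pressure). Release, retreat upward and aside, then look.

Scaled: -0.0008 m is -0.16.

>>> {"method": "tcp_steps", "body": {"steps": [[[0, 0, -0.16, 0, 0, 0], [0, 0, -0.16, 0, 0, 0], [0, 0, -0.16, 0, 0, 0], [0, 0, -0.16, 0, 0, 0]]], "jaw": 0.06}}

```text
clock: 27.1
tcp_pos: [0.4022, -0.1227, 0.0329]
orientation: [-0.0, 0.013, 1.0, 0.0]
wrist_force: [-0.9, -0.1, 0.7]
finger_gap: 0.0601
grip_force: 0.0
```

>>> {"method": "tcp_steps", "body": {"steps": [[[0, 0, -6, 0, 0, 0], [0, 0, -16, 0, 0, 0], [0, 0, -26, 0, 0, 0], [0, 10, -32, 0, 0, 0], [0, 20, -36, 0, 0, 0], [0, 30, -36, 0, 0, 0], [0, 40, -36, 0, 0, 0], [0, 40, -36, 0, 0, 0]]]}}

```text
clock: 28.1
tcp_pos: [0.4074, 0.0798, 0.2131]
orientation: [-0.0, 0.01, 1.0, 0.0]
wrist_force: [0.1, -0.1, 0.4]
finger_gap: 0.06
grip_force: 0.0
```

```bash
python3 go.py
```

Run:
```python
from workcell import env
import pickle
from h import *
d={n:env.read_camera(n) for n in("top","side")}
pickle.dump(d,open("c6.pkl","wb"))
a=cv2.resize(d["top"]["image"][120:250,215:315,::-1],(400,520),interpolation=cv2.INTER_CUBIC)
b=cv2.resize(d["side"]["image"][140:270,190:290,::-1],(400,520),interpolation=cv2.INTER_CUBIC)
cv2.imwrite("pics/s6.png",np.hstack([a,b]))
```

```text
t 28.1 w [0.4074 0.0798 0.2131] yaw 3.1209 clamp [-0.2254  0.108 ] 3.1469 F [ 0.1 -0.1] 0.4 gap 0.06 grip 0.0
```

View pics/s6.png

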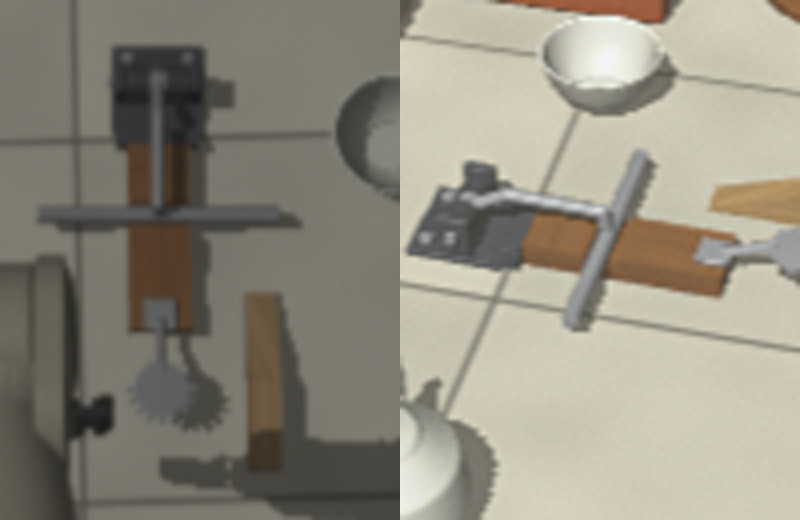

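Bar is down across the board, front end at the stop, and the wedge lies clear at top crop (263,380). I'll check numerically that the bar is in the groove, comparing bar rows in the rest, propped and present frames, and check the bystanders too.

Run:
```python
from h import *
P=lambda i:pickle.load(open(f"c{i}.pkl","rb"))
def mom(c,box):
    a,b,e,f=box;im=c["image"][b:f,a:e].astype(float);w=np.clip(18-(im[...,0]-im[...,2]),0,18)
    return w
for i in (0,4,6):
    D=P(i);s=D["side"]["image"].astype(float);rb=s[...,0]-s[...,2]
    # along columns 236..242, row centroid of bright grey bar (left end part)
    out=[]
    for r in range(206,214):
        w=np.clip(14-rb[r,226:250],0,14)*(s[r,226:250].mean(1)>110);out.append((w*np.arange(226,250)).sum()/w.sum())
    m=(rb[:, 222:250]<10)&(s[:,222:250].mean(2)>100);rows=np.where(m[200:235].any(1))[0]+200
    t=D["top"]["image"].astype(float);prof=t[168:180,226:236,0].mean(1)
    print(i,np.round(np.mean(out),2),"endrow",rows.max(),"top",prof.round(0))
a,b=P(0),P(6)
for n in("top","side"):
    df=np.abs(a[n]["image"].astype(int)-b[n]["image"]).max(2)>25
    k=cv2.connectedComponentsWithStats(cv2.morphologyEx(df.astype(np.uint8),cv2.MORPH_OPEN,np.ones((2,2))))[2][1:]
    print(n,[x.tolist() for x in k if x[4]>12])
```

```text
0 237.14 endrow 223 top [118. 119. 118. 109.  96.  92.  85.  70.  76. 107. 119. 120.]
4 234.63 endrow 217 top [121. 119. 101.  93.  89.  77.  82.  96. 103. 108. 118. 122.]
6 236.37 endrow 221 top [119. 119. 117. 100.  92.  89.  79.  70.  79.  91. 111. 119.]
top [[248, 159, 6, 14, 84], [257, 159, 6, 14, 83], [266, 164, 2, 9, 18], [248, 177, 25, 51, 841], [192, 185, 53, 108, 2312], [156, 188, 29, 74, 1262], [318, 189, 16, 43, 513], [256, 194, 121, 86, 3350], [378, 246, 134, 106, 7452], [239, 251, 107, 90, 4804], [180, 277, 8, 60, 246], [348, 293, 46, 52, 1535], [221, 297, 7, 6, 37], [212, 299, 8, 7, 44], [234, 301, 6, 14, 68], [229, 317, 30, 45, 650], [340, 324, 16, 18, 157], [293, 335, 48, 43, 1405], [118, 339, 71, 45, 1779], [326, 342, 90, 42, 2103], [207, 350, 32, 34, 616], [272, 361, 2, 8, 16], [267, 372, 21, 12, 103], [245, 375, 3, 9, 18], [267, 374, 5, 7, 15]]
side [[241, 0, 271, 227, 32770], [367, 69, 8, 9, 32], [455, 94, 11, 16, 53], [217, 188, 25, 22, 308], [411, 193, 85, 77, 2941], [421, 207, 12, 9, 66], [445, 230, 8, 2, 16], [227, 263, 77, 38, 1371], [303, 282, 18, 18, 239]]
```

Interpolating gives a bar height of 26 mm, i.e. in the groove, and no bystander shows any change. Handing in.

```bash
python3 -c "
from workcell import env
print(env.hand_in())"
```

```text
the job is handed in; nothing more can be done
None
```

The job is handed in at about 28 s: the board was pressed against the back stop at about 20 N with the bar still propped, the bar now sits in the groove (measured 26 mm high), the wedge lies clear on the bench, and the crockery and utensils show no movement in the before-and-after pictures.

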